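# Drive the stuck guide bushing out of the push-out bracket

### The arm

A 6-joint arm with a two-finger parallel gripper is mounted at the origin on a cart in front of the work surface, level with it; the furniture and walls round the work are solid. World frame = base frame: x ahead of the robot, y to its left, z up, the work surface at z = 0. Lengths are in m, angles in rad, forces in N, time in s.
With the tool pointing down it reaches from about 0.425 to 0.95 m from the base axis. Payload 3.5 kg.
Tool frame: the origin (TCP) lies midway between the tips of the shut fingers; the grasp point (between the pads) lies ctrl.grasp_offset behind it (ctrl.grasp_offset is the distance from the TCP to the grasp point, in m); x points along the fingers, y is the direction in which the jaws open and shut, and the axes are right-handed (so a half turn about x gives the same grasp; the last joint's range is limited). The gripper opens to 85 mm and grips with 20 to 120 N. Pads are 22 mm wide; open, the fingers measure 114 mm over their backs; the gripper's body (76 mm by 85 mm) begins 54 mm behind the grasp point. The pads swing forward as they close: fully open they stand 13 mm farther back than shut.
Start: joints at [1.15, 0.286, 1.577, -0, 1.279, -0.15], TCP at [0.181, 0.65, 0.231] pointing down, gripper open.
Joint ranges: [-2.77, 2.77], [-0.9, 2.22], [0.21, 2.48], [-1.53, 4.67], [0.24, 2.81], [-2.84, 2.84]. Speed limits (rad/s): [2.79, 2.79, 3.14, 3.14, 3.14, 3.14].

### API

Orientations are given as a unit quaternion [x, y, z, w].
In Python, from plant import readout, read_camera, sign_off, ctrl gives the robot as it stands.
- The arm moves only by the tool drive_tool, never from a script. Its argument "steps" is a list of rows, each a list of 5 numbers: the shift along the tool's x, y, z in cm, then the turn about the tool's x in degrees, then the opening, from 0 (shut) to 1 (fully open). A call has 1 to 10 rows; each row shifts and turns the commanded pose from where the row before left it, along the tool's axes as they then stand; what a row does not reach is not made up. A row lasts 1/10 s, in which the tool goes at most 50 mm and 8.59 degrees, less where a joint would pass 70% of its speed; a pose out of reach is approached as far as the arm can. A call is refused whole if a number of a shift passes 5 or a number of a turn 8.59, either way. A call with a gripper value outside its range is refused whole. The fingers move at their own pace and stop on an object; "force" is the grip in N (left out, the last holds). Time passes only in rows, so rows that do not move let the fingers close. It gives the time, the measured TCP pose, the force and the opening at its end, in the units of the state.
- readout.get_state(): the state, without advancing time (a new reading comes with each control period).
- read_camera(name): name is "scene" or "top"; returns a dict with "frame" (480x640x3 uint8, red, green, blue), "vertical_fov" (degrees; the focal length in pixels is half the picture's height over the tangent of half this angle, whatever the lens; pixels are square), "cx", "cy" (the principal point, pixels), "eye" and "orientation" of the camera in the world. Camera axes: x right, y up, looking along -z (the intrinsics and any distortion apply to the point x, -y, -z); pixel columns grow to the right and rows downward; lengths in m; the calibration is good to about 2 mm. A picture is of the moment at which its call begins. There is no depth.
- sign_off(): hands the job in, once; it reports no verdict.
The state is a dict: "time": time; "qpos": joint angles; "dq": joint speeds; "joint_efforts": joint torques, N m; "eef_pos": TCP position; "tcp_rot": TCP orientation; "contact_force": force on the tool from outside, world axes, zero at the start; "wrist_torque": the same for the moment, N m; "opening": opening from 0.0 (shut) to 1.0 (fully open).
Only numpy, scipy, OpenCV 4.12 (cv2) and the standard library are available. Lean on these libraries where they do the work, as an engineer would, in place of code of your own. Each camera call takes 0.05 s, during which the arm holds its last target. There are 200 camera calls.

### The job

The worn brass bushing of the hole punch is stuck in the bore of the grey push-out bracket. Take the steel drift from its black stand, feel its nose gently into the loose guide ring on top of the bracket, slide ring and drift together over the bore, and press the bushing out downwards with the drift so that it drops into the tray below; then put the drift back upright in its stand with its collar down on it. Never press on the bushing, the ring or the bracket with more than about 25 N, and do not disturb the eraser, staple box and glue stick.

Things in the scene. Friction and masses are not known exactly. Their poses are not given: they have to be found in the camera images.
- bracket: Fixed grey push-out bracket, 104 x 100 mm, 84 mm high to the top of its head (84 x 96 mm, z = 52 to 84 mm), which two side cheeks carry. Origin: centre of its underside, on the upright bore axis; z up, y through the cheeks, x to the open front and back. A loose guide ring lies on the head in a square curb whose top is at z = 89 mm.
- ring_top (a point): Fixed point of the bracket on the bore axis at the height of the ring's top (z = 92.5 mm); NOT the ring's place. The aluminium ring, 50 mm across, 8 mm thick, hole 15.6 mm, slides any way by up to 9 mm with about 2 N of friction and stays where left; it cannot lift. Its hole starts 6.5 to 8 mm off the axis, direction unknown: the drift let straight down here lands on solid ring.
- bore_mouth (a point): Bore axis at the head's top face (bracket z = 84 mm), under the ring. The bore's throat, 16 mm in diameter, runs from here down to z = 74 mm; below it the bore is 21 mm in diameter. The drift enters the throat only when the ring's hole has been slid over it.
- bore_exit (a point): Bore axis at the head's underside (bracket z = 52 mm). Four hidden spring shoes in the bore, 2 to 8 mm above this point, hold the bushing by friction, about 10 to 19 N, different each time. Once the bushing's upper face is below the shoes, about 19 mm of travel, it falls.
- tray (a point): Centre of the catch tray's floor under the bore (bracket z = 8 mm), 86 x 80 mm inside, 12 mm lips at front and back.
- bushing: Loose brass bushing, 19 mm in diameter, 6 mm hole, 20 mm long, 40 g. Origin: centre of its underside; z along its axis, up at the start. It starts in the bore with its underside 1 mm above the head's underside (bracket z = 53 mm), upper face at bracket z = 73 mm.
- drift: Loose steel drift, 128 mm long, 95 to 160 g, round about z. Origin: centre of its nose, the lower end; z from nose to grip. Nose 9 mm wide, flaring over 3 mm to a 13 mm shaft up to z = 62 mm; collar 32 mm wide from z = 62 to 68 mm; round grip 18 mm wide from z = 68 to 128 mm.
- drift_grip (a point): Point on the drift's axis at the top face of its collar, where the grip begins (68 mm above the nose). Fingertips set close above the collar let the collar take the push.
- stand: Fixed black stand, 64 x 64 x 70 mm. Origin: centre of its underside; z up; top face at z = 70 mm. One upright socket in its centre, 20 mm in diameter, 66 mm deep. The drift stands in it with its collar on the top face, so its nose is 8 mm above the stand's underside.
- eraser: Loose eraser in a sleeve, 23 x 52 x 13 mm, lying between bracket and stand; origin at the centre of its underside. Leave it alone.
- staple_box: Loose box of staples, 41 x 74 x 27 mm, beyond the bracket; origin at the centre of its underside. Leave it alone.
- glue_stick: Loose glue stick lying on its side, 28 x 95 x 28 mm, in front of the bracket; origin at the centre of its underside. Leave it alone.
Mind the look-alikes: they are no part of the job. Leave any blue or green look-alike of the drift alone.

How it is judged:
On the way, in this order (a step that is already met when the one before it is completed fails the run):
1. the drift, through the guide ring, presses on the bushing inside the bore (contact force between drift and bushing above 2 N and z of drift in the frame of bracket below 0.076 m and z of bushing in the frame of bracket above 0.04 m and horizontal distance between drift and bushing below 0.005 m), for 0.1 s.
2. the bushing, with the drift still in the bore above it, has dropped into the tray (z of bushing in the frame of bracket below 0.025 m and z of drift in the frame of bracket below 0.07 m and horizontal distance between drift and bracket below 0.006 m), for 0.1 s.
At the end, for the whole second after the job is handed in: The bushing rests in the bracket's tray (origin 6 to 30 mm above the bracket's underside, within 43 mm in x and 40 mm in y of the bore axis); the drift rests in its stand, upright within 0.06 rad, within 8 mm of the socket's centre, collar within 3 mm of the stand's top (z of bushing in the frame of bracket between 0.006 and 0.03 m and x of bushing in the frame of bracket between -0.043 and 0.043 m and y of bushing in the frame of bracket between -0.04 and 0.04 m and linear speed of each of bushing, drift below 0.02 m/s and horizontal distance between drift and stand below 0.008 m and z of drift in the frame of stand below 0.011 m and angle between drift's own z axis and vertical below 0.06 rad); the robot touches nothing.
It fails at once if the drift presses on the bushing with more than 30 N (contact force between drift and bushing above 30 N).
It fails at once if the drift presses on the bracket or its guide ring with more than 30 N (contact force between drift and bracket above 30 N).
It fails at once if the eraser, staple box or glue stick is moved more than 10 mm (distance of any of eraser, staple_box, glue_stick from where it was at the start of the episode above 0.01 m).
It also fails if it takes over 72 s, if anything falls off the work surface, if the arm or the gripper's body presses on something with over 40 N, if the wrist force passes 120 N, or if a joint passes its speed limit or range.

## Working session

There is one attempt and no reset: what is moved stays moved. The work goes in short steps, Python scripts to look and compute and a tool call to move; the robot and the scene stay as the last step left them, time stands still between calls to the robot, and variables do not carry over. Pictures are saved under pics/ and viewed, about 8 in all and at most 12, crops included, and the job is handed in when it is done.

Besides the shell and the picture viewer there is one more tool, called by a JSON object that holds its "api" and its "payload", one argument or row to a line. drive_tool: Moves the arm, as the interface text tells. Its arguments: {"type":"object","properties":{"steps":{"type":"array","items":{"type":"array","items":{"type":"number"}}},"force":{"type":"number"}},"required":["steps"]}

```bash
mkdir -p pics; ls; python3 - <<'E'
from plant import readout, read_camera, ctrl
import cv2
print(readout.get_state(), ctrl.grasp_offset)
for n in("scene","top"):
    c=read_camera(n); print({k:v for k,v in c.items() if k!="frame"})
    cv2.imwrite(f"pics/{n}0.png",c["frame"][:,:,::-1])
E
```

```text
pics
{'time': 0.0, 'qpos': array([ 1.14997081e+00,  2.87201725e-01,  1.57816148e+00, -1.22860543e-05,
        1.27861514e+00, -1.50012338e-01]), 'dq': array([ 0.00096375,  0.00055159, -0.00068157, -0.00050561, -0.00074503,
        0.00174982]), 'joint_efforts': array([ 2.00740709e-03, -4.05973756e+01, -2.92635763e+01, -7.72946720e-06,
        5.79669591e-03,  1.79701340e-05]), 'eef_pos': array([0.18028452, 0.64979919, 0.22993155]), 'tcp_rot': array([ 0.09464277,  0.70086747, -0.0962638 ,  0.70040047]), 'contact_force': array([-0.08803057, -0.94463245, -0.03634298]), 'wrist_torque': array([-0.02177088,  0.04751996,  0.01524302]), 'opening': 1.0002968228525997} 0.0187
{'vertical_fov': 50.20488677610051, 'cx': 320.0608754485986, 'cy': 242.52897361698868, 'eye': array([-0.1161975 , -0.17773039,  0.82847253]), 'orientation': array([ 0.34272157, -0.19523345, -0.46635313,  0.79179579])}
{'vertical_fov': 45.14304811612747, 'cx': 319.00157022763676, 'cy': 246.44635721201703, 'eye': array([0.39284488, 0.21818349, 0.97527941]), 'orientation': array([-0.05160749,  0.06750008,  0.704805  , -0.7042942 ])}
```

View pics/scene0.png

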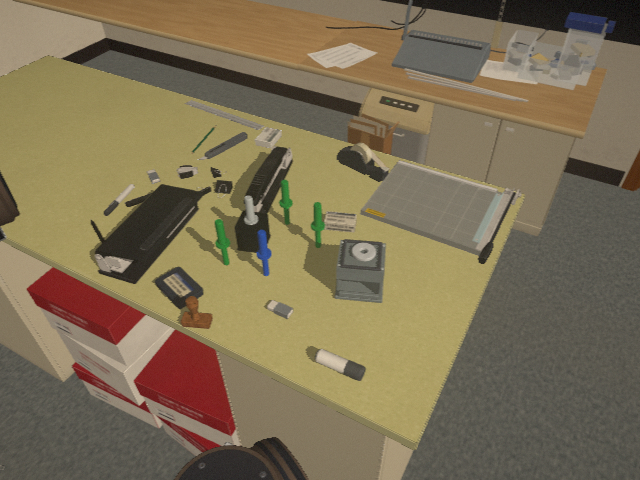

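View pics/top0.png

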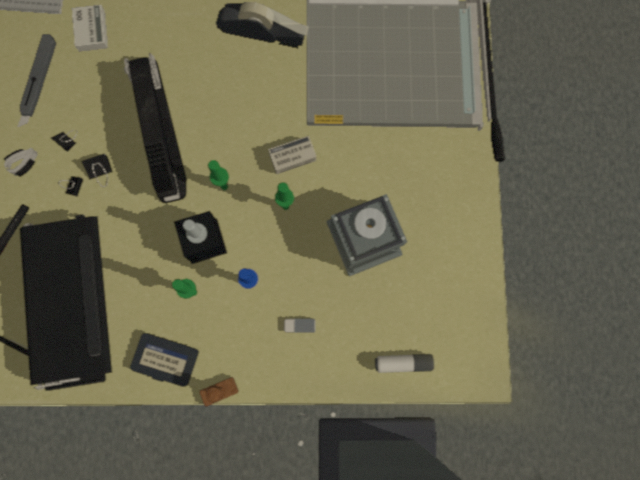

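The steel drift is the silver one in the black stand: top (196,232), scene (250,210). The look-alikes are green at top (218,174), (285,196) and (184,288), plus blue at (248,278). The bracket is at top (368,235), with the eraser at (299,325), the glue stick at (404,363) and the staples at (292,155).

```bash
cat > h.py <<'E'
import numpy as np, cv2
from scipy.spatial.transform import Rotation as R
from plant import readout, read_camera, ctrl
def ray(c,u,v):
    f=240/np.tan(np.radians(c["vertical_fov"])/2)
    d=R.from_quat(c["orientation"]).apply([(u-c["cx"])/f,-(v-c["cy"])/f,-1]); return c["eye"],d/np.linalg.norm(d)
def onz(c,u,v,z):
    e,d=ray(c,u,v); return e+d*(z-e[2])/d[2]
def proj(c,p):
    f=240/np.tan(np.radians(c["vertical_fov"])/2)
    q=R.from_quat(c["orientation"]).inv().apply(np.array(p)-c["eye"]); return np.array([c["cx"]-f*q[0]/q[2],c["cy"]+f*q[1]/q[2]])
def tri(c1,p1,c2,p2):
    (e1,d1),(e2,d2)=ray(c1,*p1),ray(c2,*p2)
    s=np.linalg.lstsq(np.c_[d1,-d2],e2-e1,rcond=None)[0]; a,b=e1+s[0]*d1,e2+s[1]*d2
    return (a+b)/2,np.linalg.norm(a-b)
E
python3 - <<'E'
from h import *
t=read_camera("top");s=read_camera("scene")
for n,p,z in[("stand",(201,236),.07),("bracket",(368,228),.084),("ring",(371,223),.0925),("eraser",(299,325),.01),("glue",(404,363),.014),("staple",(292,155),.02),("blue",(248,278),.1),("g",(285,196),.1),("g",(218,174),.1),("g",(184,288),.1)]:
    print(n,onz(t,*p,z).round(3))
print(tri(t,(193,228),s,(250,197)))
def crop(c,x,y,w=80,h=60,k=5):return cv2.resize(c["frame"][y:y+h,x:x+w],None,fx=k,fy=k,interpolation=cv2.INTER_CUBIC)
A=np.vstack([np.hstack([crop(t,160,200),crop(t,325,190)]),np.hstack([crop(s,215,190),crop(s,325,230,80,60)])])
cv2.imwrite("pics/crop1.png",A[:,:,::-1])
E
```

```text
stand [0.564 0.385 0.07 ]
bracket [0.574 0.12  0.084]
ring [0.58  0.117 0.093]
eraser [0.425 0.23  0.01 ]
glue [0.363 0.057 0.014]
staple [0.715 0.243 0.02 ]
blue [0.493 0.306 0.1  ]
g [0.622 0.251 0.1  ]
g [0.657 0.356 0.1  ]
g [0.478 0.403 0.1  ]
(array([0.56206931, 0.3835824 , 0.14204857]), np.float64(0.00047114763016657685))
```

View pics/crop1.png

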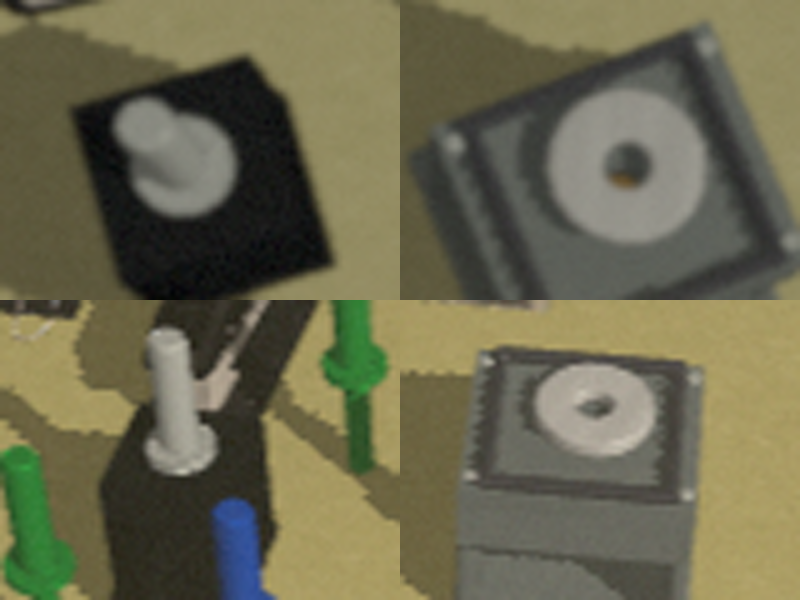

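```bash
cat > m.py <<'E'
from h import *
t=read_camera("top");s=read_camera("scene")
T=lambda x,y:(160+x/5,200+y/5) if x<400 else (325+(x-400)/5,190+y/5)
S=lambda x,y:(215+x/5,190+(y-300)/5) if x<400 else (325+(x-400)/5,230+(y-300)/5)
print("collar",onz(t,*T(184,165),.076),onz(s,*S(181,145),.076))
print("griptop",onz(t,*T(145,125),.136),onz(s,*S(170,338),.136))
print("ring",onz(t,*T(628,165),.0925),onz(s,*S(597,405),.0925))
ct=[(455,143),(707,42),(793,242)];cs=[(487,360),(696,376),(688,493),(474,478)]
P=[onz(t,*T(*p),.089) for p in ct];Q=[onz(s,*S(*p),.089) for p in cs]
print(np.round(P,4));print(np.round(Q,4))
print("brk",(P[0]+P[2])/2,np.mean(Q,0))
for p in P:print(proj(s,p))
# automatic: bright ring centroid / hole in top
for n,c,p in(("t",t,T(628,165)),("s",s,S(597,405))):
    g=cv2.cvtColor(c["frame"],cv2.COLOR_RGB2GRAY);x,y=map(int,p);w=g[y-22:y+22,x-22:x+22]
    _,b=cv2.threshold(w,0,255,cv2.THRESH_OTSU);k,h=cv2.findContours(b,cv2.RETR_EXTERNAL,cv2.CHAIN_APPROX_NONE)
    e=cv2.fitEllipse(max(k,key=cv2.contourArea));u=(e[0][0]+x-22,e[0][1]+y-22);print(n,u,e[1],onz(c,*u,.0925 if n=="t" else .0915))
E
python3 m.py
```

```text
collar [0.56728709 0.39064957 0.076     ] [0.7584962  0.52512008 0.076     ]
griptop [0.56765931 0.39100296 0.136     ] [0.56543167 0.38904528 0.136     ]
ring [0.5804954  0.11718218 0.0925    ] [0.57718497 0.11558615 0.0925    ]
[[0.5882 0.1712 0.089 ]
 [0.6211 0.091  0.089 ]
 [0.5567 0.0654 0.089 ]]
[[0.5827 0.1691 0.089 ]
 [0.6157 0.0883 0.089 ]
 [0.5528 0.0637 0.089 ]
 [0.5193 0.142  0.089 ]]
brk [0.57244731 0.11828024 0.089     ] [0.56764011 0.11578412 0.089     ]
[342.73165051 240.09739029]
[384.09124059 243.21971546]
[382.61469582 267.04665865]
t (370.299280166626, 222.83611869812012) (30.137516021728516, 31.13129997253418) [0.58075645 0.11764939 0.0925    ]
s (354.3184356689453, 267.8387985229492) (57.100799560546875, 85.06993865966797) [0.52555187 0.11283849 0.0915    ]
```

```bash
cat > go.py <<'E'
import sys
from h import *
def go(x,y,z):
    st=readout.get_state();r=R.from_quat(st["tcp_rot"]);print("t",st["time"],"pos",st["eef_pos"].round(4),"F",st["contact_force"].round(2),"open",round(st["opening"],3))
    print("axes",r.as_matrix().round(3).tolist());print("tool cm",(r.inv().apply(np.array([x,y,z])-st["eef_pos"])*100).round(2))
if __name__=="__main__": go(*map(float,sys.argv[1:4]))
E
python3 go.py .5665 .39 .23
python3 - <<'E'
from h import *
s=read_camera("scene"); print(onz(s,215+181/5,190+145/5,.076))
E
```

```text
t 0.3 pos [0.1804 0.6502 0.2308] F [-0.57  0.41 -0.54] open 0.995
axes [[-0.0, 0.268, 0.964], [-0.001, 0.964, -0.268], [-1.0, -0.001, -0.0]]
tool cm [  0.09 -14.74  44.16]
[0.56351508 0.38943264 0.076     ]
```

{"api": "drive_tool", "payload": {
  "steps": [
    [0,-1.5,4.4,0,0.5],
    [0,-1.5,4.4,0,0.5],
    [0,-1.5,4.4,0,0.5],
    [0,-1.5,4.4,0,0.5],
    [0,-1.5,4.4,0,0.5],
    [0,-1.5,4.4,0,0.5],
    [0,-1.5,4.4,0,0.5],
    [0,-1.5,4.4,0,0.5],
    [0,-1.4,4.4,0,0.5],
    [0,-1.4,4.4,0,0.5]
  ]
}}

```text
time: 1.35
eef_pos: [0.5664, 0.3888, 0.2315]
tcp_rot: [0.096, 0.701, -0.095, 0.701]
contact_force: [0.3, 0.5, -0.8]
opening: 0.502
```

```bash
python3 go.py .5665 .39 .16
```

```text
t 1.35 pos [0.5664 0.3888 0.2315] F [ 0.3   0.53 -0.76] open 0.502
axes [[0.0, 0.268, 0.964], [0.0, 0.964, -0.268], [-1.0, 0.0, 0.0]]
tool cm [ 7.15  0.12 -0.02]
```

{"api": "drive_tool", "payload": {
  "steps": [
    [3,0.1,0,0,0.5],
    [3,0,0,0,0.5],
    [3,0,0,0,0.5],
    [3,0,0,0,0.5],
    [2,0,0,0,0.5],
    [1.2,0,0,0,0.5],
    [0,0,0,0,0.5]
  ]
}}

```text
time: 2.05
eef_pos: [0.5639, 0.3904, 0.077]
tcp_rot: [0.095, 0.702, -0.096, 0.699]
contact_force: [0.0, -0.6, -1.0]
opening: 0.5
```

```bash
python3 - <<'E'
from h import *
t=read_camera("top");s=read_camera("scene")
def crop(c,x,y,w=80,h=100,k=5):return cv2.resize(c["frame"][y:y+h,x:x+w],None,fx=k,fy=k,interpolation=cv2.INTER_CUBIC)
cv2.imwrite("pics/c2.png",np.hstack([crop(t,155,190),crop(s,215,170)])[:,:,::-1])
E
```

```text
(no output)
```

View pics/c2.png

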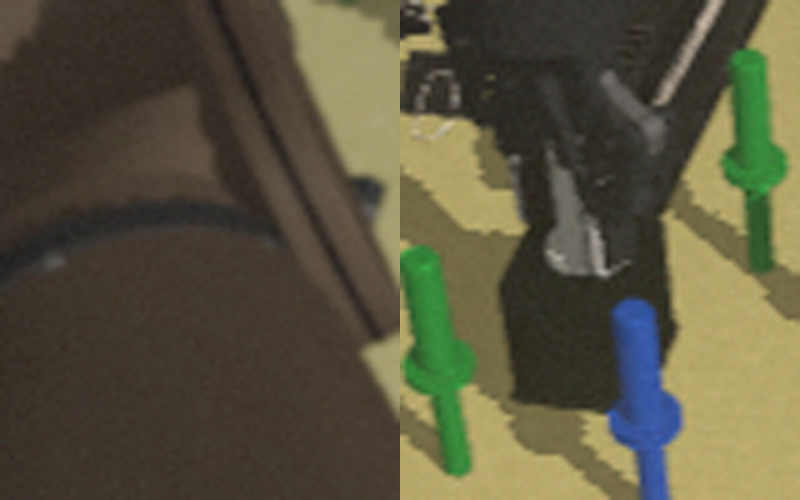

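The fingers straddle the grip just above the collar at crop (580,250). Closing now.

{"api": "drive_tool", "payload": {
  "steps": [
    [-0.2,0,0,0,0.5],
    [0,0,0,0,0.3],
    [0,0,0,0,0.1],
    [0,0,0,0,0],
    [0,0,0,0,0],
    [0,0,0,0,0],
    [0,0,0,0,0]
  ],
  "force": 90
}}

```text
time: 2.85
eef_pos: [0.5662, 0.3917, 0.0835]
tcp_rot: [0.096, 0.7, -0.095, 0.702]
contact_force: [-0.2, -0.5, 5.9]
opening: 0.195
```

```bash
python3 go.py .5665 .39 .21
```

```text
t 2.85 pos [0.5662 0.3917 0.0835] F [-0.24 -0.45  5.9 ] open 0.195
axes [[0.003, 0.267, 0.964], [0.001, 0.964, -0.267], [-1.0, 0.002, 0.002]]
tool cm [-12.65  -0.13   0.1 ]
```

{"api": "drive_tool", "payload": {
  "steps": [
    [-1,0,0,0,0],
    [-2,0,0,0,0],
    [-2,0,0,0,0],
    [-2,0,0,0,0],
    [-2,0,0,0,0],
    [-2,0,0,0,0],
    [-2,0,0,0,0],
    [0,0,0,0,0],
    [0,0,0,0,0]
  ]
}}

```text
time: 3.75
eef_pos: [0.5648, 0.3908, 0.2109]
tcp_rot: [0.095, 0.701, -0.096, 0.7]
contact_force: [-0.0, 0.3, -1.8]
opening: 0.192
```

```bash
python3 go.py .579 .1165 .21
python3 - <<'E'
from h import *
s=read_camera("scene")
cv2.imwrite("pics/c3.png",cv2.resize(s["frame"][100:280,180:420],None,fx=3,fy=3,interpolation=cv2.INTER_CUBIC)[:,:,::-1])
E
```

```text
t 3.75 pos [0.5648 0.3908 0.2109] F [-0.05  0.29 -1.84] open 0.192
axes [[-0.001, 0.268, 0.964], [-0.0, 0.964, -0.268], [-1.0, -0.001, -0.0]]
tool cm [  0.1  -26.06   8.7 ]
```

View pics/c3.png

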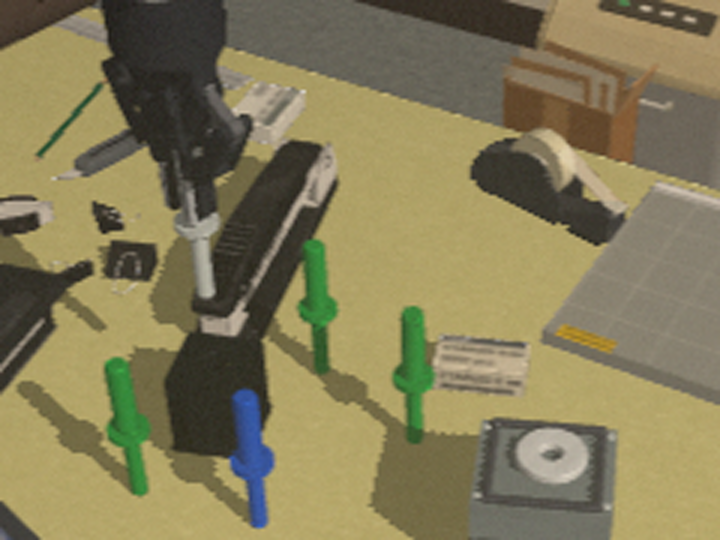

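```bash
python3 - <<'E'
from h import *
s=read_camera("scene")
for z in(.131,.135,.139):print(z,onz(s,180+206/3,100+293/3,z))
print("collar",onz(s,180+196/3,100+226/3,.203))
print([readout.get_state()["eef_pos"].round(4)])
E
```

```text
0.131 [0.56981357 0.39364413 0.131     ]
0.135 [0.56587931 0.3903673  0.135     ]
0.139 [0.56194504 0.38709047 0.139     ]
collar [0.55637254 0.38325176 0.203     ]
[array([0.5642, 0.3905, 0.2091])]
```

{"api": "drive_tool", "payload": {
  "steps": [
    [0,-2.6,0.9,0,0],
    [0,-2.6,0.9,0,0],
    [0,-2.6,0.9,0,0],
    [0,-2.6,0.9,0,0],
    [0,-2.6,0.9,0,0],
    [0,-2.6,0.9,0,0],
    [0,-2.6,0.9,0,0],
    [0,-2.6,0.8,0,0],
    [0,-2.6,0.8,0,0],
    [0,-2.6,0.8,0,0]
  ]
}}

```text
time: 4.85
eef_pos: [0.5784, 0.1161, 0.2094]
tcp_rot: [0.095, 0.702, -0.096, 0.699]
contact_force: [-0.1, 0.4, -0.9]
opening: 0.195
```

{"api": "drive_tool", "payload": {
  "steps": [
    [1,0,0,0,0],
    [0.5,0,0,0,0],
    [0,0,0,0,0],
    [0,0,0,0,0]
  ]
}}

```text
time: 5.25
eef_pos: [0.5789, 0.1182, 0.1954]
tcp_rot: [0.095, 0.701, -0.095, 0.7]
contact_force: [-0.2, -0.6, -1.6]
opening: 0.189
```

```bash
python3 go.py .579 .1165 .19
python3 - <<'E'
from h import *
s=read_camera("scene");t=read_camera("top")
cr=lambda c,x,y:cv2.resize(c["frame"][y:y+120,x:x+80],None,fx=5,fy=5,interpolation=cv2.INTER_CUBIC)
cv2.imwrite("pics/c4.png",np.hstack([cr(s,325,170),cr(t,330,170)])[:,:,::-1])
E
```

```text
t 5.25 pos [0.5789 0.1182 0.1954] F [-0.16 -0.55 -1.61] open 0.189
axes [[-0.002, 0.266, 0.964], [0.0, 0.964, -0.266], [-1.0, -0.0, -0.002]]
tool cm [ 0.54 -0.17  0.05]
```

View pics/c4.png

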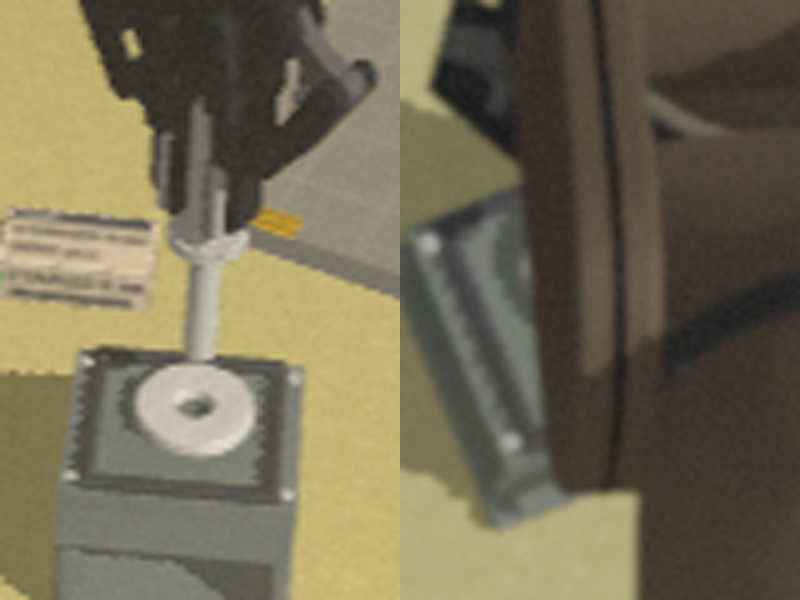

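```bash
python3 - <<'E'
from h import *
s=read_camera("scene")
n=(325+202/5,170+357/5);h=(325+196/5,170+404/5)
print(n,h,"ring",onz(s,*h,.0925))
for z in(.116,.12,.124):
    p=onz(s,*n,z);print(z,p.round(4),proj(s,[p[0],p[1],.0925]),"collar proj",proj(s,[p[0],p[1],z+.068]))
print(readout.get_state()["eef_pos"])
E
```

```text
(365.4, 241.4) (364.2, 250.8) ring [0.57751621 0.11619873 0.0925    ]
0.116 [0.581  0.1165 0.116 ] [364.82207234 249.71615053] collar proj [367.17893758 215.80179168]
0.12 [0.5771 0.1148 0.12  ] [364.72172972 251.16004112] collar proj [367.18946015 215.65037602]
0.124 [0.5732 0.1132 0.124 ] [364.62080023 252.61237653] collar proj [367.20010795 215.49715843]
[0.57957078 0.11806615 0.19660644]
```

{"api": "drive_tool", "payload": {
  "steps": [
    [1,0,0,0,0],
    [1,0,0,0,0],
    [0.4,0,0,0,0],
    [0.2,0,0,0,0],
    [0,0,0,0,0]
  ]
}}

```text
time: 5.9
eef_pos: [0.5792, 0.1172, 0.1696]
tcp_rot: [0.095, 0.701, -0.096, 0.7]
contact_force: [0.3, -0.2, -1.7]
opening: 0.191
```

{"api": "drive_tool", "payload": {
  "steps": [
    [0.2,0,0,0,0],
    [0.2,0,0,0,0],
    [0,0,0,0,0]
  ]
}}

```text
time: 6.2
eef_pos: [0.5794, 0.1172, 0.1662]
tcp_rot: [0.095, 0.701, -0.095, 0.701]
contact_force: [-0.8, -0.6, -0.6]
opening: 0.19
```

{"api": "drive_tool", "payload": {
  "steps": [
    [0.2,0,0,0,0],
    [0.2,0,0,0,0],
    [0,0,0,0,0]
  ]
}}

```text
time: 6.5
eef_pos: [0.5795, 0.1175, 0.1622]
tcp_rot: [0.096, 0.701, -0.095, 0.701]
contact_force: [1.3, 1.4, -0.7]
opening: 0.193
```

{"api": "drive_tool", "payload": {
  "steps": [
    [0.2,0,0,0,0],
    [0,0,0,0,0],
    [0.2,0,0,0,0],
    [0,0,0,0,0]
  ]
}}

```text
time: 6.9
eef_pos: [0.5798, 0.1174, 0.1593]
tcp_rot: [0.096, 0.7, -0.095, 0.701]
contact_force: [-0.8, 1.1, 3.0]
opening: 0.196
```

```bash
python3 go.py .5715 .1178 .157
python3 - <<'E'
from h import *
s=read_camera("scene");t=read_camera("top")
cr=lambda c,x,y:cv2.resize(c["frame"][y:y+80,x:x+80],None,fx=7,fy=7,interpolation=cv2.INTER_CUBIC)
cv2.imwrite("pics/c5.png",cr(s,325,210)[:,:,::-1])
E
```

```text
t 6.9 pos [0.5798 0.1174 0.1593] F [-0.78  1.11  2.97] open 0.196
axes [[0.001, 0.267, 0.964], [0.0, 0.964, -0.267], [-1.0, 0.0, 0.001]]
tool cm [ 0.23 -0.18 -0.81]
```

View pics/c5.png

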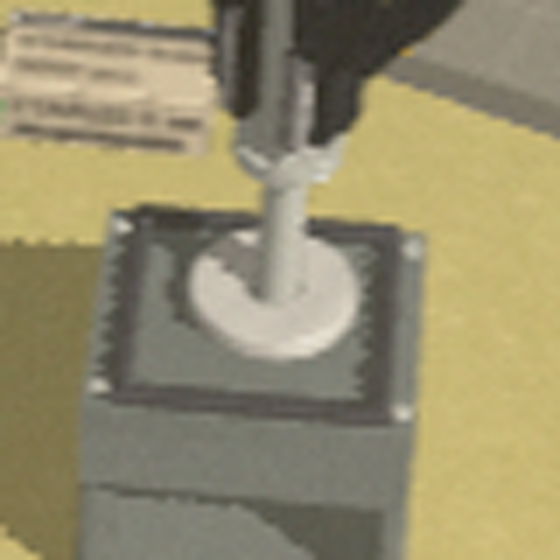

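The drift stands in the ring hole, at crop (280,290), and its nose is touching the head lightly. Next I slide it toward the bore.

{"api": "drive_tool", "payload": {
  "steps": [
    [0,-0.03,-0.2,0,0],
    [0,-0.03,-0.2,0,0],
    [0,-0.03,-0.2,0,0],
    [0,0,0,0,0]
  ]
}}

```text
time: 7.4
eef_pos: [0.5733, 0.1182, 0.1582]
tcp_rot: [0.096, 0.701, -0.095, 0.701]
contact_force: [2.7, 1.1, 0.9]
opening: 0.19
```

{"api": "drive_tool", "payload": {
  "steps": [
    [0,-0.03,-0.1,0,0],
    [0,-0.03,-0.1,0,0],
    [0,0,0,0,0],
    [0,0,0,0,0]
  ]
}}

```text
time: 7.8
eef_pos: [0.5712, 0.1184, 0.158]
tcp_rot: [0.096, 0.701, -0.095, 0.7]
contact_force: [3.3, 3.5, 1.1]
opening: 0.196
```

{"api": "drive_tool", "payload": {
  "steps": [
    [0.2,0,0,0,0],
    [0,0,0,0,0],
    [0.2,0,0,0,0],
    [0,0,0,0,0]
  ]
}}

```text
time: 8.2
eef_pos: [0.5715, 0.1182, 0.1543]
tcp_rot: [0.096, 0.701, -0.095, 0.701]
contact_force: [3.4, 4.3, 0.6]
opening: 0.194
```

{"api": "drive_tool", "payload": {
  "steps": [
    [0.2,0.08,0.03,0,0],
    [0,0,0,0,0],
    [0.2,0,0,0,0],
    [0,0,0,0,0]
  ]
}}

```text
time: 8.6
eef_pos: [0.5716, 0.1185, 0.1498]
tcp_rot: [0.095, 0.701, -0.096, 0.7]
contact_force: [3.1, 2.5, -0.8]
opening: 0.198
```

{"api": "drive_tool", "payload": {
  "steps": [
    [0.2,0,0,0,0],
    [0,0,0,0,0],
    [0.2,0,0,0,0],
    [0,0,0,0,0]
  ]
}}

```text
time: 9.0
eef_pos: [0.5722, 0.1185, 0.1481]
tcp_rot: [0.095, 0.7, -0.096, 0.701]
contact_force: [-0.2, 1.9, 7.2]
opening: 0.191
```

{"api": "drive_tool", "payload": {
  "steps": [
    [0.1,0,0,0,0],
    [0,0,0,0,0]
  ]
}}

```text
time: 9.2
eef_pos: [0.5725, 0.1184, 0.1479]
tcp_rot: [0.095, 0.7, -0.096, 0.701]
contact_force: [-1.3, 2.1, 9.7]
opening: 0.19
```

{"api": "drive_tool", "payload": {
  "steps": [
    [0.1,0,0,0,0],
    [0,0,0,0,0]
  ]
}}

```text
time: 9.4
eef_pos: [0.5726, 0.1184, 0.1472]
tcp_rot: [0.095, 0.7, -0.096, 0.701]
contact_force: [-1.3, 2.3, 11.1]
opening: 0.195
```

{"api": "drive_tool", "payload": {
  "steps": [
    [0.1,0,0,0,0],
    [0,0,0,0,0]
  ]
}}

```text
time: 9.6
eef_pos: [0.5727, 0.1184, 0.1464]
tcp_rot: [0.095, 0.7, -0.096, 0.701]
contact_force: [-0.7, 2.3, 10.9]
opening: 0.194
```

{"api": "drive_tool", "payload": {
  "steps": [
    [0.1,0,0,0,0],
    [0.1,0,0,0,0],
    [0.1,0,0,0,0],
    [0.1,0,0,0,0],
    [0.1,0,0,0,0]
  ]
}}

```text
time: 10.1
eef_pos: [0.5728, 0.1184, 0.1418]
tcp_rot: [0.095, 0.7, -0.095, 0.701]
contact_force: [-2.1, 2.3, 12.7]
opening: 0.194
```

{"api": "drive_tool", "payload": {
  "steps": [
    [0.1,0,0,0,0],
    [0.1,0,0,0,0],
    [0.1,0,0,0,0],
    [0.1,0,0,0,0],
    [0.1,0,0,0,0]
  ]
}}

```text
time: 10.6
eef_pos: [0.5728, 0.1185, 0.1368]
tcp_rot: [0.095, 0.7, -0.095, 0.701]
contact_force: [-1.5, 1.4, 13.3]
opening: 0.194
```

{"api": "drive_tool", "payload": {
  "steps": [
    [0.1,0,0,0,0],
    [0.1,0,0,0,0],
    [0.1,0,0,0,0],
    [0.1,0,0,0,0]
  ]
}}

```text
time: 11.0
eef_pos: [0.5727, 0.1185, 0.1326]
tcp_rot: [0.095, 0.7, -0.095, 0.701]
contact_force: [-1.7, 1.6, 12.8]
opening: 0.196
```

{"api": "drive_tool", "payload": {
  "steps": [
    [0.1,0,0,0,0],
    [0.1,0,0,0,0],
    [0.1,0,0,0,0],
    [0,0,0,0,0]
  ]
}}

```text
time: 11.4
eef_pos: [0.5718, 0.1187, 0.1263]
tcp_rot: [0.095, 0.701, -0.095, 0.701]
contact_force: [2.0, 3.0, 0.7]
opening: 0.193
```

{"api": "drive_tool", "payload": {
  "steps": [
    [0.1,0,0,0,0],
    [0.1,0,0,0,0],
    [0,0,0,0,0],
    [0,0,0,0,0]
  ]
}}

```text
time: 11.8
eef_pos: [0.5717, 0.1187, 0.1238]
tcp_rot: [0.095, 0.701, -0.095, 0.7]
contact_force: [3.6, 3.0, -1.0]
opening: 0.19
```

```bash
python3 - <<'E'
from h import *
s=read_camera("scene")
cv2.imwrite("pics/c6.png",cv2.resize(cv2.convertScaleAbs(s["frame"][225:310,320:400],alpha=1.6),None,fx=7,fy=7,interpolation=cv2.INTER_CUBIC)[:,:,::-1])
E
```

```text
(no output)
```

View pics/c6.png

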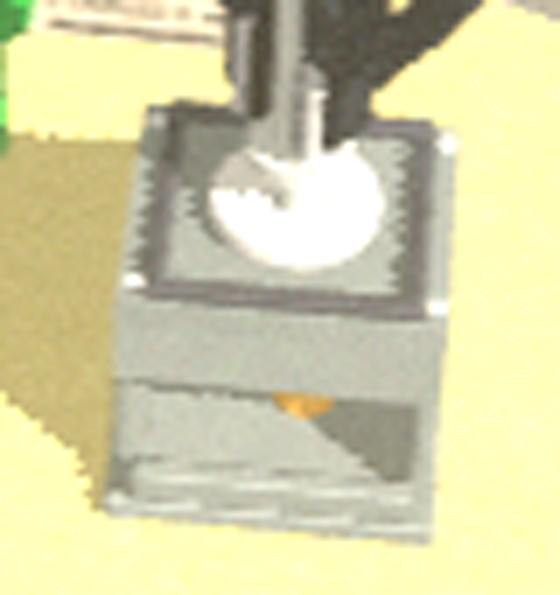

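```bash
python3 - <<'E'
from h import *
s=read_camera("scene");b=np.array([.569,.1155])
d=(s["eye"][:2]-b);d/=np.linalg.norm(d)
for z in(.008,.02,.028,.033,.045):
    q=proj(s,[*(b+d*.0095),z]);print(z,q,((q-[320,225])*7).round())
E
```

```text
0.008 [360.63572898 284.67502693] [284. 418.]
0.02 [360.88503727 280.89527406] [286. 391.]
0.028 [361.05336066 278.34332983] [287. 373.]
0.033 [361.15943692 276.73511197] [288. 362.]
0.045 [361.41680754 272.83312623] [290. 335.]
```

The lowest brass pixel is at row 415, and the tray floor projects to row 418, so the bushing is in the tray. I'll lift out and carry the drift back.

{"api": "drive_tool", "payload": {
  "steps": [
    [-1,0,0,0,0],
    [-1,0,0,0,0],
    [-1,0,0,0,0],
    [-1,0,0,0,0],
    [-1,0,0,0,0],
    [-1.5,0,0,0,0],
    [-1.5,0,0,0,0],
    [-1,0,0,0,0],
    [0,0,0,0,0]
  ]
}}

```text
time: 12.8
eef_pos: [0.573, 0.1185, 0.2173]
tcp_rot: [0.096, 0.699, -0.095, 0.702]
contact_force: [0.3, -0.4, -1.0]
opening: 0.196
```

```bash
python3 go.py .5652 .3908 .212
```

```text
t 12.8 pos [0.573  0.1185 0.2173] F [ 0.25 -0.44 -0.99] open 0.196
axes [[0.004, 0.267, 0.964], [-0.0, 0.964, -0.267], [-1.0, 0.001, 0.004]]
tool cm [ 0.52 26.03 -8.04]
```

{"api": "drive_tool", "payload": {
  "steps": [
    [0,2.6,-0.8,0,0],
    [0,2.6,-0.8,0,0],
    [0,2.6,-0.8,0,0],
    [0,2.6,-0.8,0,0],
    [0,2.6,-0.8,0,0],
    [0,2.6,-0.8,0,0],
    [0,2.6,-0.8,0,0],
    [0,2.6,-0.8,0,0],
    [0,2.6,-0.8,0,0],
    [0,2.6,-0.8,0,0]
  ]
}}

```text
time: 13.8
eef_pos: [0.5637, 0.3914, 0.2134]
tcp_rot: [0.095, 0.701, -0.096, 0.7]
contact_force: [0.1, -0.3, -0.9]
opening: 0.192
```

{"api": "drive_tool", "payload": {
  "steps": [
    [1,0,0,0,0],
    [1,0,0,0,0],
    [1,0,0,0,0],
    [0.5,0,0,0,0],
    [0,0,0,0,0],
    [0,0,0,0,0]
  ]
}}

```text
time: 14.4
eef_pos: [0.5646, 0.39, 0.1794]
tcp_rot: [0.096, 0.701, -0.096, 0.701]
contact_force: [0.2, 0.4, -1.0]
opening: 0.192
```

```bash
python3 go.py .5652 .3908 .09
python3 - <<'E'
from h import *
s=read_camera("scene")
cv2.imwrite("pics/c7.png",cv2.resize(s["frame"][170:260,210:300],None,fx=6,fy=6,interpolation=cv2.INTER_CUBIC)[:,:,::-1])
E
```

```text
t 14.4 pos [0.5646 0.39   0.1794] F [ 0.2   0.4  -0.96] open 0.192
axes [[0.0, 0.268, 0.963], [-0.0, 0.963, -0.268], [-1.0, -0.0, 0.0]]
tool cm [8.94 0.1  0.04]
```

View pics/c7.png

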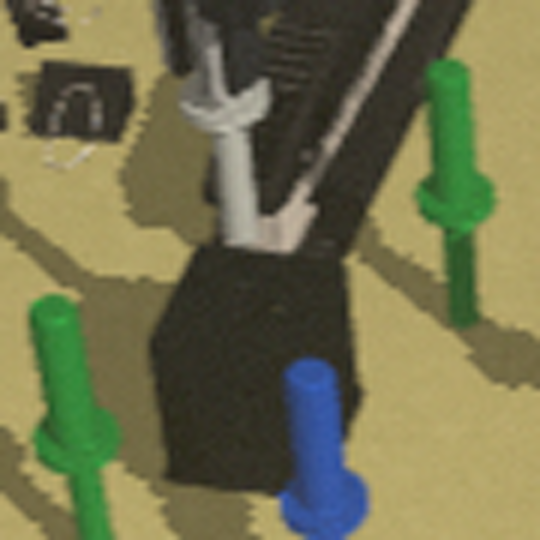

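{"api": "drive_tool", "payload": {
  "steps": [
    [1,0.05,0,0,0],
    [1,0,0,0,0],
    [1,0,0,0,0],
    [0.5,0,0,0,0],
    [0.3,0,0,0,0],
    [0.3,0,0,0,0],
    [0,0,0,0,0]
  ]
}}

```text
time: 15.15
eef_pos: [0.5644, 0.3911, 0.1379]
tcp_rot: [0.095, 0.701, -0.095, 0.701]
contact_force: [0.5, 0.5, -1.9]
opening: 0.193
```

{"api": "drive_tool", "payload": {
  "steps": [
    [0.5,0,0,0,0],
    [0.5,0,0,0,0],
    [0.5,0,0,0,0],
    [0,0,0,0,0]
  ]
}}

```text
time: 15.55
eef_pos: [0.5643, 0.3911, 0.1223]
tcp_rot: [0.096, 0.701, -0.095, 0.701]
contact_force: [1.1, 1.0, -2.2]
opening: 0.196
```

In the socket. Lowering until the collar seats, expected at TCP of about 0.0835.

{"api": "drive_tool", "payload": {
  "steps": [
    [0.5,0,0,0,0],
    [0.5,0,0,0,0],
    [0.5,0,0,0,0],
    [0.5,0,0,0,0],
    [0.5,0,0,0,0],
    [0.5,0,0,0,0],
    [0.3,0,0,0,0],
    [0,0,0,0,0]
  ]
}}

```text
time: 16.35
eef_pos: [0.5645, 0.3912, 0.0897]
tcp_rot: [0.096, 0.701, -0.095, 0.701]
contact_force: [1.7, 2.2, -2.5]
opening: 0.198
```

{"api": "drive_tool", "payload": {
  "steps": [
    [0.2,0,0,0,0],
    [0.2,0,0,0,0],
    [0.2,0,0,0,0],
    [0,0,0,0,0]
  ]
}}

```text
time: 16.75
eef_pos: [0.5646, 0.3911, 0.0842]
tcp_rot: [0.096, 0.701, -0.095, 0.701]
contact_force: [0.8, 1.4, -2.1]
opening: 0.197
```

{"api": "drive_tool", "payload": {
  "steps": [
    [0.2,0,0,0,0],
    [0.1,0,0,0,0],
    [0,0,0,0,0]
  ]
}}

```text
time: 17.05
eef_pos: [0.5647, 0.3912, 0.0834]
tcp_rot: [0.095, 0.701, -0.095, 0.701]
contact_force: [-1.7, -1.1, 6.6]
opening: 0.19
```

{"api": "drive_tool", "payload": {
  "steps": [
    [0,0,0,0,0.3],
    [0,0,0,0,0.5],
    [0,0,0,0,0.5],
    [0,0,0,0,0.5],
    [-1,0,0,0,0.5],
    [-2,0,0,0,0.5],
    [-3,0,0,0,0.5],
    [-3,0,0,0,0.5],
    [-3,0,0,0,0.5],
    [-3,0,0,0,0.5]
  ]
}}

```text
time: 18.05
eef_pos: [0.5644, 0.391, 0.2334]
tcp_rot: [0.096, 0.7, -0.095, 0.701]
contact_force: [-0.6, 0.5, -0.1]
opening: 0.498
```

{"api": "drive_tool", "payload": {
  "steps": [
    [0,1.5,-4.4,0,0.5],
    [0,1.5,-4.4,0,0.5],
    [0,1.5,-4.4,0,0.5],
    [0,1.5,-4.4,0,0.5],
    [0,1.5,-4.4,0,0.5],
    [0,1.5,-4.4,0,0.5],
    [0,1.5,-4.4,0,0.5],
    [0,0,0,0,0.5]
  ]
}}

```text
time: 18.85
eef_pos: [0.2909, 0.5772, 0.2323]
tcp_rot: [0.094, 0.701, -0.093, 0.7]
contact_force: [0.2, -0.6, 0.3]
opening: 0.5
```

```bash
python3 - <<'E'
from h import *
t=read_camera("top");s=read_camera("scene")
cr=lambda c,x,y,w,h:cv2.resize(c["frame"][y:y+h,x:x+w],(400,300),interpolation=cv2.INTER_CUBIC)
A=np.vstack([np.hstack([cr(t,160,200,80,60),cr(t,270,130,200,250)[:, :]]),np.hstack([cr(s,215,190,80,60),cr(s,325,230,80,80)])])
cv2.imwrite("pics/c8.png",A[:,:,::-1]);print(readout.get_state()["contact_force"])
E
```

```text
[ 0.64936831 -0.01283651  0.54037563]
```

View pics/c8.png

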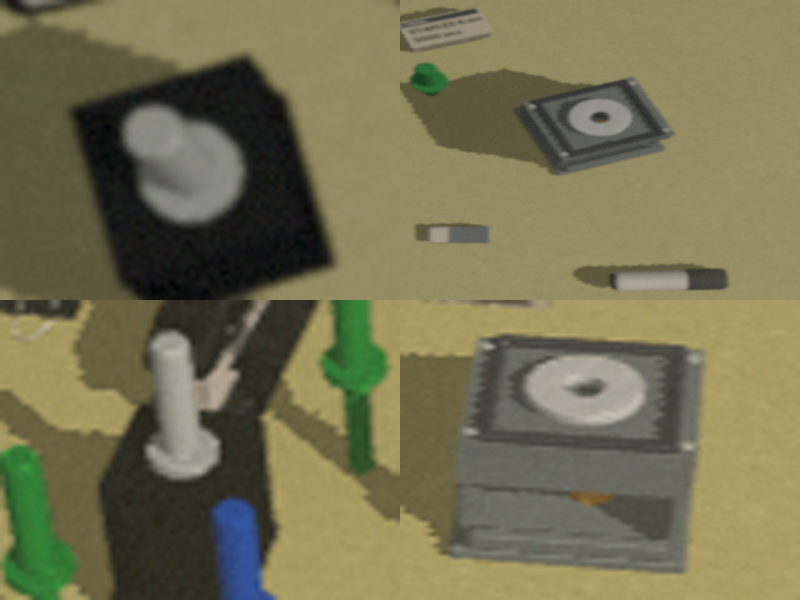

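The drift is upright in its stand with the collar down at crop (190,172), about 2–3 mm from where it started. The bushing is in the tray, and the eraser, staples and glue stick look undisturbed.

```bash
python3 -c "
from plant import sign_off
print(sign_off())"
```

```text
the job is handed in; nothing more can be done
None
```

The bushing is out of the bore and in the tray, and the drift is back upright in its stand with its collar down. I handed the job in at about 19 s of the 72 s allowed; `sign_off` gives no verdict.

**What I did:** I gripped the steel drift just above its collar and lowered its nose into the ring's hole. I then slid ring and drift about 8 mm over the bore and pressed the bushing out. The wrist read at most about 13 N at the sampled readings (roughly 15 N after zero offset) until the bushing let go.

**Last checks:**
- **Bushing:** its lowest brass pixel was at row 415, and the tray floor projects to row 418. It is still visible in the tray in the last picture.
- **Drift:** it looks upright with the collar on the stand, about 2–3 mm from its starting spot. The socket's clearance limits that to 3.5 mm off centre.
- **Other objects:** the eraser, staple box and glue stick look undisturbed. I judged this by eye and did not measure it.
- **Robot:** it is clear of everything.

**Disagreements:** the two cameras differed by about 2–5 mm in x. I averaged them for the approach, and used the scene camera to check nose against ring and each camera's own ring-to-bracket difference for the slide. The ring offset read about 8.4 mm (top) and 9.6 mm (scene), against a stated 6.5–8 mm, so I planned on about 8 mm and found the bore by feel.

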